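# Lay out the sculptor's display models

### The job

Set up the display of models on the bench: stand the cream drum centred on the white square plinth and the red cap centred on the drum, put the terracotta tree stump in the middle of the dark turntable, and stand the blue obelisk on the bench midway between plinth and turntable, on the straight line joining their centres. All models must end upright and let go; do not disturb the green jar or the yellow bottle.

Things in the scene. Friction and masses are not known exactly. Their poses are not given: they have to be found in the camera images.
- plinth: White square stepped plinth, fixed to the bench: lower step 110 x 110 mm, 12 mm high; upper step 84 x 84 mm, flat top at 26 mm. Origin at the centre of its underside on the bench, z up, x and y along its sides. Its centre is always 280 mm from the turntable's; either may be on the left, and the line joining them runs along the plinth's y axis (its yaw is within 0.18 rad of straight ahead).
- wheel: Round dark modelling turntable, fixed and not turning: black disc of 124 mm diameter with a bright 100 mm ring inlaid in its top, on a low foot, flat top 36 mm above the bench. Origin at the centre of its underside on the bench, z up.
- drum: Cream round column drum, loose, standing, 76 mm high: foot 60 mm diameter (up to 16 mm), waist 50 mm diameter (20 to 56 mm), collar 62 mm diameter (60 to 76 mm) with a flat top. Origin at the centre of its underside, z up its axis. 0.15 to 0.31 kg.
- cap: Red round column cap, loose, standing, 52 mm high: shallow dome of 72 mm diameter, flat below, its edge 12 mm high and its top 24 mm high at the middle, with an upright round grip knob 24 mm in diameter from there to 52 mm. Origin at the centre of its underside, z up its axis. 0.10 to 0.21 kg.
- stump: Terracotta tree-stump model with dark bark ribs and growth rings on top, loose, standing, 70 mm high: 62 mm diameter at the foot tapering evenly to 54 mm at the flat top. Origin at the centre of its underside, z up its axis. 0.14 to 0.28 kg.
- obelisk: Blue square obelisk, loose, standing, 72 mm high: foot 44 x 44 mm (up to 16 mm), straight shaft 34 x 34 mm (16 to 56 mm), pyramid point above. Origin at the centre of its underside, z up, x and y along its sides (yaw varies up to 0.6 rad either way). 0.11 to 0.23 kg.
- jar: Bystander: green jar, loose, 56 mm diameter, 75 mm high. Origin at the centre of its underside. Leave it where it stands.
- glue: Bystander: yellow bottle with a black cap, loose, 48 mm diameter, 85 mm high. Origin at the centre of its underside. Leave it where it stands.

How it is judged:
At the end, for the whole second after the job is handed in: Upright, released, at rest, within 5 mm of resting height: drum on plinth (centres within 14 mm), cap on drum (12 mm), stump on turntable (15 mm), obelisk on the bench within 155 mm of both plinth and turntable centres and 25 mm of the line joining them; tilts below 0.1 rad (horizontal distance between drum and plinth below 0.014 m and z of drum in the frame of plinth between 0.021 and 0.031 m and horizontal distance between cap and drum below 0.012 m and z of cap in the frame of drum between 0.071 and 0.081 m and horizontal distance between stump and wheel below 0.015 m and z of stump in the frame of wheel between 0.031 and 0.041 m and horizontal distance between obelisk and plinth below 0.155 m and horizontal distance between obelisk and wheel below 0.155 m and x of obelisk in the frame of plinth between -0.025 and 0.025 m and height (world z) of obelisk between -0.005 and 0.005 m and angle between each of drum, cap, stump, obelisk's own z axis and vertical below 0.1 rad and linear speed of each of drum, cap, stump, obelisk below 0.02 m/s and angular speed of each of drum, cap, stump, obelisk below 0.2 rad/s); the robot touches nothing.
It fails at once if the green jar was moved more than 20 mm (distance of jar from where it was at the start of the episode above 0.02 m).
It fails at once if the yellow bottle was moved more than 20 mm (distance of glue from where it was at the start of the episode above 0.02 m).
It also fails if it takes over 128 s, if anything falls off the work surface, if the arm or the gripper's body presses on something with over 40 N, if the wrist force passes 120 N, or if a joint passes its speed limit or range.

### The arm

A 6-joint arm with a two-finger parallel gripper is mounted at the origin on the work surface. World frame = base frame: x ahead of the robot, y to its left, z up, the work surface at z = 0. Lengths are in m, angles in rad, forces in N, time in s.
With the tool pointing down it reaches from about 0.35 to 0.775 m from the base axis. Payload 7.3 kg.
Tool frame: the origin (TCP) lies at the centre of the arm's flange, where the gripper is bolted on; the fingertips stand 178 mm ahead of it and the grasp point (between the pads) lies 159 mm ahead of it; z points along the fingers, y is the line along which they close (so a half turn about z gives the same grasp; the last joint's range is limited). The gripper opens to 92 mm and grips with 3 to 60 N. Pads are 19 mm wide; open, the fingers measure 130 mm over their backs; the gripper's body (75 mm by 190 mm) begins 47 mm behind the grasp point.
Start: joints at [-1.392, 0.342, 1.524, -0, 1.275, -0.146], TCP at [0.168, -0.498, 0.405] pointing down, gripper open.
Joint ranges: [-2.53, 2.53], [-0.77, 2.02], [0.04, 2.7], [-1, 4.14], [0.28, 2.66], [-3.11, 3.11]. Speed limits (rad/s): [2.57, 2.57, 3.14, 3.14, 3.14, 3.14].

### API

Orientations are given as [roll, pitch, yaw] about the fixed x, y, z axes, in that order (R = Rz(yaw) Ry(pitch) Rx(roll)).
In Python, from cell import robot, status, job, read_camera gives the robot as it stands (robot), with the cameras as plain functions, the readings (status) and the job (job).
- The arm moves only by the tool drive_effector, called after "Call:" as name(argument=value, ...) on one line, values as JSON. Schema: {"type":"object","properties":{"rows":{"type":"array","items":{"type":"array","prefixItems":[{"type":"array","items":{"type":"number"},"minItems":3,"maxItems":3},{"type":"array","items":{"type":"number"},"minItems":3,"maxItems":3}],"minItems":2,"maxItems":2},"minItems":1,"maxItems":8},"jaw":{"type":"number"},"squeeze":{"type":"number"},"only":{"type":"string"},"quiet":{"type":"boolean"},"lines":{"type":"string"}},"required":["rows"],"additionalProperties":false}. rows is a list of rows, 1 to 8 of them, each written [[dx, dy, dz], [rx, ry, rz]]: dx, dy, dz in m, then a rotation vector rx, ry, rz in rad; each row shifts and turns the commanded pose from where the row before left it, along the tool's axes as they then stand; what a row does not reach is not made up. A row lasts 1/12 s, in which the tool goes at most 0.0417 m and 0.125 rad, less where a joint would pass 70% of its speed; a pose out of reach is approached as far as the arm can. jaw is the finger opening in m, set as the call begins (left out keeps the last). The fingers move at their own pace and stop on an object; squeeze is the grip in N (left out, the last holds). Time passes only in rows, so rows that do not move let the fingers close. The tool returns the time, the measured TCP pose, the force, the opening and the grip force at its end. only (a regular expression) keeps the lines of the reply that match it, lines (a string "A,B") keeps lines A to B, and quiet returns only ok. Input that does not fit is refused with a message, and nothing moves.
- status.observe(): the state, without advancing time (a new reading comes with each control period).
- read_camera(name): name is "side" or "top"; returns a dict with "image" (400x640x3 uint8, red, green, blue), "fx", "fy", "cx", "cy" (pixels), "pose" (4x4, takes a point from camera to world coordinates). Camera axes: x right, y down, z forward; pixel columns grow to the right and rows downward; lengths in m; the calibration is good to about 2 mm. A picture is of the moment at which its call begins. There is no depth.
- job.hand_in(): hands the job in; it is judged then, once.
The state is a dict: "time": time; "qpos": joint angles; "qvel": joint speeds; "joint_efforts": joint torques, N m; "tool_pos": TCP position; "tool_rot": TCP orientation; "contact_force": force on the tool from outside, world axes, zero at the start; "torque": the same for the moment, N m; "opening": finger opening in m; "grip_force": force on a finger pad.
Only numpy, scipy, OpenCV 4.12 (cv2) and the standard library are available. Lean on these libraries where they do the work, as an engineer would, in place of code of your own. Each camera call takes 0.05 s, during which the arm holds its last target. There are 200 camera calls.

## Working session

There is one attempt and no reset: what is moved stays moved. The work goes in short steps, Python scripts to look and compute and a tool call to move; the robot and the scene stay as the last step left them, time stands still between calls to the robot, and variables do not carry over. Pictures are saved under pics/ and viewed, at most 14 in all, crops included, and the job is handed in when it is done.

```bash
ls; mkdir -p pics
```

Run:
```python
from cell import robot, status, job, read_camera
import cv2
for n in("top","side"):
    c=read_camera(n); cv2.imwrite(f"pics/{n}0.png",c["image"][:,:,::-1]); print(n,c["fx"],c["fy"],c["cx"],c["cy"],c["pose"].round(4).tolist())
print(status.observe())
```

```text
cell.py
pics
top 472.3707863924608 472.3707863924608 322.5761690052893 194.18970354573673 [[0.0003, -0.9918, 0.1281, 0.4191], [-0.9999, -0.0018, -0.011, 0.0069], [0.0111, -0.128, -0.9917, 1.147], [0.0, 0.0, 0.0, 1.0]]
side 374.8223972375178 374.8223972375178 316.33504227876494 204.97021396835288 [[0.9862, -0.0945, 0.1359, 0.4323], [-0.1655, -0.5762, 0.8004, -0.7306], [0.0026, -0.8118, -0.5839, 0.6029], [0.0, 0.0, 0.0, 1.0]]
{'time': 0.1, 'qpos': array([-1.39199360e+00,  3.42651419e-01,  1.52491732e+00, -7.76514694e-09,
        1.27541008e+00, -1.45975922e-01]), 'qvel': array([-7.98763795e-05, -4.30348095e-04, -2.27883578e-03, -7.25172569e-04,
       -3.59743006e-04,  9.06036036e-04]), 'joint_efforts': array([ 1.78802136e-03, -4.32004774e+01, -2.44693226e+01,  7.18797790e-02,
        5.26420504e-02, -5.01650902e-05]), 'tool_pos': array([ 0.16753838, -0.49742267,  0.40411659]), 'tool_rot': array([-3.14022123e+00, -2.01621644e-04,  3.24778509e-01]), 'contact_force': array([-0.35434981,  0.16426424,  0.16436701]), 'torque': array([ 0.04291901,  0.02781692, -0.01695524]), 'grip_force': 0.0, 'opening': 0.09166883736698815}
```

View pics/top0.png

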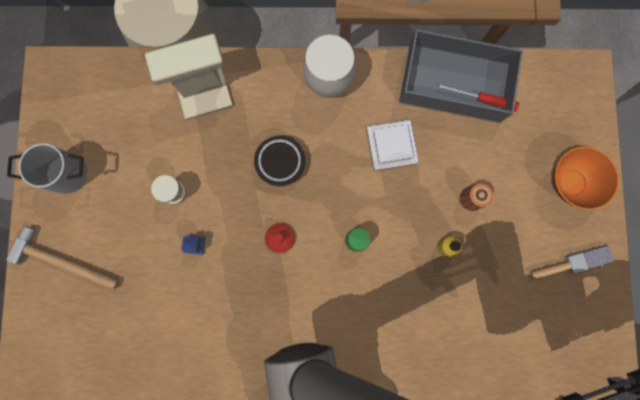

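View pics/side0.png

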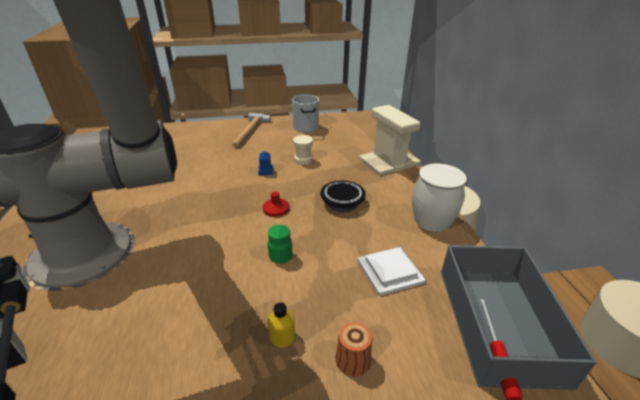

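The top view shows the drum at (168,188), obelisk (194,243), cap (280,237), turntable (280,160), plinth (393,145), stump (478,195), jar (358,239) and bottle (450,246). The side view shows the same objects, all unobstructed. Next I'll fit model silhouettes in both cameras.

Create h.py:
```python
import numpy as np, cv2
from scipy.optimize import minimize
S=4
def ring(r,z,n=48):
    a=np.arange(n)*2*np.pi/n; return np.c_[r*np.cos(a),r*np.sin(a),0*a+z]
def sq(h,z): return np.array([[h,h,z],[-h,h,z],[-h,-h,z],[h,-h,z]],float)
C=lambda *p:[ring(r/1e3,z/1e3) for r,z in p]
Q=lambda *p:[sq(r/1e3,z/1e3) for r,z in p]
M=dict(drum=C((30,0),(30,16),(25,20),(25,56),(31,60),(31,76)),cap=C((36,0),(36,12),(25,19),(12,24),(12,52)),
 stump=C((31,0),(27,70)),obelisk=Q((22,0),(22,16),(17,16),(17,56),(0.5,72)),jar=C((28,0),(28,75)),glue=C((24,0),(24,85)),
 wheel=C((62,36),(62,33)),plinth=Q((55,0),(55,12),(42,12),(42,26)))
def proj(c,P):
    T=np.linalg.inv(c["pose"]); q=P@T[:3,:3].T+T[:3,3]
    return np.c_[c["fx"]*q[:,0]/q[:,2]+c["cx"],c["fy"]*q[:,1]/q[:,2]+c["cy"]]
def render(c,name,x,y,yaw=0,z=0):
    m=np.zeros((400*S,640*S),np.uint8); R=np.array([[np.cos(yaw),-np.sin(yaw),0],[np.sin(yaw),np.cos(yaw),0],[0,0,1]])
    L=[proj(c,r@R.T+[x,y,z]) for r in M[name]]
    for a,b in zip(L,L[1:]):
        h=cv2.convexHull(np.r_[a,b].astype(np.float32))
        cv2.fillConvexPoly(m,np.round(((h+.5)*S-.5)*16).astype(np.int32),1,shift=4)
    return m
def mask(c,name,seed,win=45):
    b=cv2.resize(cv2.cvtColor(c["image"],cv2.COLOR_RGB2HSV),None,fx=S,fy=S,interpolation=cv2.INTER_LINEAR).astype(int)
    h,s,v=b[...,0],b[...,1],b[...,2]
    k=dict(drum=(s<75)&(v>110),cap=((h<6)|(h>172))&(s>170),stump=(h<9)&(s>90)|(h>172)&(s>60),obelisk=(h>105)&(h<130)&(s>110),
      jar=(h>50)&(h<80)&(s>130),glue=(h>22)&(h<35)&(s>170)|(v<30),wheel=(v<75)|(s<45),plinth=(s<60)&(v>110))[name]
    k=k.astype(np.uint8); w=np.zeros_like(k); u,r=seed; w[max(0,(r-win)*S):(r+win)*S,max(0,(u-win)*S):(u+win)*S]=1
    k=cv2.morphologyEx(k*w,cv2.MORPH_OPEN,np.ones((5,5),np.uint8))
    n,l,st,ce=cv2.connectedComponentsWithStats(k)
    i=1+np.argmax(st[1:,4]/(400+np.hypot(*(ce[1:]-np.array(seed)*S).T)**2))
    m=(l==i).astype(np.uint8); cs,_=cv2.findContours(m,cv2.RETR_EXTERNAL,cv2.CHAIN_APPROX_NONE); cv2.drawContours(m,cs,-1,1,-1)
    return m
def unproj(c,u,v,z):
    d=c["pose"][:3,:3]@[(u-c["cx"])/c["fx"],(v-c["cy"])/c["fy"],1]; o=c["pose"][:3,3]; return (o+d*(z-o[2])/d[2])[:2]
def fit(cs,name,seeds,z=0,yaw0=None,x0=None,win=45):
    ms=[mask(c,name,s,win) for c,s in zip(cs,seeds)]
    if x0 is None: x0=unproj(cs[0],*seeds[0],z+.03)
    def f(p):
        e=0
        for c,m in zip(cs,ms):
            r=render(c,name,p[0],p[1],p[2]*10 if len(p)>2 else 0,z); e+=1-(m&r).sum()/max(1,(m|r).sum())
        return e/len(cs)
    best=None
    for y in ([None] if yaw0 is None else yaw0):
        p=np.r_[x0,[] if y is None else [y/10]]
        sim=np.vstack([p]+[p+np.eye(len(p))[i]*.012 for i in range(len(p))])
        o=minimize(f,p,method="Nelder-Mead",options=dict(initial_simplex=sim,xatol=2e-4,fatol=1e-4,maxiter=120))
        if best is None or o.fun<best.fun: best=o
    p=best.x.copy(); 
    if len(p)>2:p[2]*=10
    return p,1-best.fun,ms
```

Create m0.py:
```python
from cell import robot, status, job, read_camera
from h import *
cs=[read_camera(n) for n in("top","side")]
sd=dict(drum=((168,188),(303,150)),cap=((280,237),(276,206)),stump=((478,195),(354,350)),obelisk=((194,243),(265,164)),jar=((358,239),(280,245)),glue=((450,246),(282,328)),wheel=((280,160),(343,195)),plinth=((393,145),(391,272)))
vis=[c["image"][:,:,::-1].copy() for c in cs]
for n,s in sd.items():
    out=[]
    for sel in ([0,1],[0],[1]):
        p,q,ms=fit([cs[i] for i in sel],n,[s[i] for i in sel],yaw0=(-.4,0,.4) if n in("obelisk","plinth") else None)
        out+=[p.round(4).tolist(),round(q,3)]
        if len(sel)==2:
            for i in(0,1):
                m=cv2.resize(ms[i],(640,400),interpolation=cv2.INTER_NEAREST); k,_=cv2.findContours(m,cv2.RETR_EXTERNAL,cv2.CHAIN_APPROX_NONE); cv2.drawContours(vis[i],k,-1,(255,0,255),1)
    print(n,*out)
cv2.imwrite("pics/m.png",np.vstack([cv2.resize(vis[0][110:270,130:530],(800,320)),cv2.resize(vis[1][120:380,230:440],(646,800))[:560:2,:][:280,:] if 0 else cv2.copyMakeBorder(vis[1][120:380,230:440],0,0,0,590,cv2.BORDER_CONSTANT)]))
```

```bash
python3 m0.py
```

```text
drum [0.5715, 0.3577] 0.848 [0.5719, 0.3577] 0.877 [0.5725, 0.3586] 0.822
cap [0.4609, 0.1004] 0.775 [0.4621, 0.0949] 0.719 [0.4613, 0.1004] 0.832Traceback (most recent call last):
  File "m0.py", line 9, in <module>
    p,q,ms=fit([cs[i] for i in sel],n,[s[i] for i in sel],yaw0=(-.4,0,.4) if n in("obelisk","plinth") else None)
           ~~~^^^^^^^^^^^^^^^^^^^^^^^^^^^^^^^^^^^^^^^^^^^^^^^^^^^^^^^^^^^^^^^^^^^^^^^^^^^^^^^^^^^^^^^^^^^^^^^^^^
  File "h.py", line 36, in fit
    ms=[mask(c,name,s,win) for c,s in zip(cs,seeds)]
        ~~~~^^^^^^^^^^^^^^
  File "h.py", line 30, in mask
    i=1+np.argmax(st[1:,4]/(400+np.hypot(*(ce[1:]-np.array(seed)*S).T)**2))
        ~~~~~~~~~^^^^^^^^^^^^^^^^^^^^^^^^^^^^^^^^^^^^^^^^^^^^^^^^^^^^^^^^^^
    return _wrapfunc(a, 'argmax', axis=axis, out=out, **kwds)
    return bound(*args, **kwds)
ValueError: attempt to get argmax of an empty sequence
```

Run:
```python
from cell import robot, status, job, read_camera
import cv2,numpy as np
for n,pts in (("top",dict(wood=(230,230),woodsh=(420,300),stump=(478,195),ss=(470,205),s3=(490,195),wheel=(262,150),drum=(165,188),cap=(272,237),obel=(190,243),pl=(393,145))),("side",dict(stump=(354,365),ss=(343,350),cap=(276,210),cap2=(265,209),drum=(303,155),ob=(265,170),glue=(282,330),wood=(300,180)))):
    c=read_camera(n); cv2.imwrite(f"pics/{n}1.png",c["image"][:,:,::-1]); h=cv2.cvtColor(c["image"],cv2.COLOR_RGB2HSV)
    for k,(u,v) in pts.items(): print(n,k,h[v,u-3:u+4:3].tolist())
a=cv2.imread("pics/top1.png");b=cv2.imread("pics/side1.png")
r=lambda im,x,y:cv2.resize(im[y-30:y+30,x-40:x+40],(266,200),interpolation=cv2.INTER_NEAREST)
g=[r(a,168,188),r(a,280,237),r(a,478,195),r(b,303,150),r(b,276,206),r(b,354,350),r(a,194,243),r(a,280,160),r(a,393,145)]
cv2.imwrite("pics/c.png",np.vstack([np.hstack(g[i:i+3]) for i in(0,3,6)]))
```

```text
top wood [[15, 106, 152], [15, 105, 156], [15, 106, 156]]
top woodsh [[15, 103, 102], [14, 103, 102], [15, 103, 102]]
top stump [[14, 102, 152], [12, 113, 122], [15, 102, 187]]
top ss [[9, 133, 98], [10, 133, 88], [9, 132, 104]]
top s3 [[13, 108, 137], [12, 116, 185], [13, 118, 171]]
top wheel [[15, 38, 54], [135, 4, 139], [10, 29, 52]]
top drum [[27, 24, 203], [28, 24, 202], [27, 25, 204]]
top cap [[2, 180, 153], [2, 179, 155], [2, 182, 165]]
top obel [[113, 117, 105], [113, 110, 97], [113, 117, 98]]
top pl [[129, 9, 209], [129, 9, 209], [125, 7, 208]]
side stump [[10, 168, 108], [10, 167, 96], [10, 164, 98]]
side ss [[10, 164, 90], [10, 172, 110], [10, 167, 84]]
side cap [[1, 216, 176], [1, 213, 169], [1, 214, 161]]
side cap2 [[12, 144, 142], [1, 215, 170], [1, 209, 182]]
side drum [[22, 57, 130], [22, 57, 129], [22, 57, 121]]
side ob [[108, 181, 83], [108, 191, 80], [108, 180, 82]]
side glue [[24, 212, 135], [24, 215, 128], [24, 211, 123]]
side wood [[16, 124, 171], [16, 123, 168], [16, 125, 167]]
```

View pics/c.png

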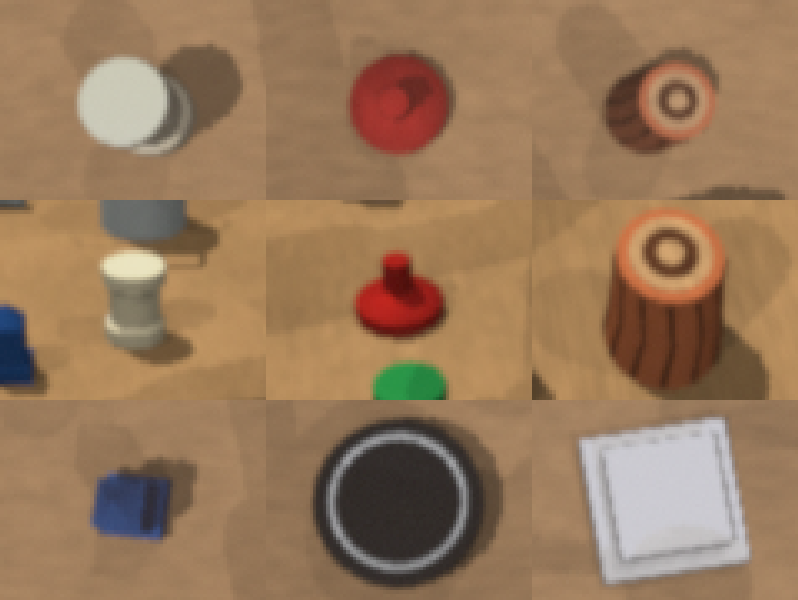

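The crops show all objects clean and unoccluded, so I'm only loosening the colour thresholds.

Run:
```python
s=open('h.py').read()
s=s.replace("drum=(s<75)&(v>110),cap=((h<6)|(h>172))&(s>170),stump=(h<9)&(s>90)|(h>172)&(s>60),obelisk=(h>105)&(h<130)&(s>110)","drum=(s<84)&(v>70),cap=((h<8)|(h>172))&(s>125),stump=((h<12)|(h>172))&(s>105),obelisk=(h>95)&(h<135)&(s>60)")
s=s.replace("jar=(h>50)&(h<80)&(s>130)","jar=(h>40)&(h<85)&(s>110)").replace("(h>22)&(h<35)&(s>170)|(v<30)","(h>19)&(h<35)&(s>140)|(v<40)").replace("wheel=(v<75)|(s<45)","wheel=(s<65)")
open('h.py','w').write(s)
```

```bash
python3 m0.py
```

```text
drum [0.5715, 0.3574] 0.946 [0.5717, 0.3574] 0.959 [0.5722, 0.3568] 0.935
cap [0.4609, 0.0979] 0.924 [0.4609, 0.0979] 0.958 [0.4612, 0.0992] 0.892
stump [0.5586, -0.3711] 0.775 [0.5586, -0.3717] 0.926 [0.5586, -0.3704] 0.625
obelisk [0.4451, 0.3018, -0.0292] 0.779 [0.4445, 0.3008, -0.0321] 0.734 [0.4447, 0.3034, -0.0174] 0.828
jar [0.4565, -0.0849] 0.747 [0.4566, -0.0815] 0.655 [0.4573, -0.0843] 0.841
glue [0.4403, -0.3045] 0.631 [0.4397, -0.2922] 0.542 [0.4403, -0.3047] 0.729
wheel [0.6437, 0.0941] 0.854 [0.6474, 0.0982] 0.902 [0.6428, 0.0881] 0.849
plinth [0.6903, -0.1779, 0.1602] 0.975 [0.6903, -0.1778, 0.1599] 0.987 [0.6912, -0.1782, 0.1675] 0.967
```

View pics/m.png

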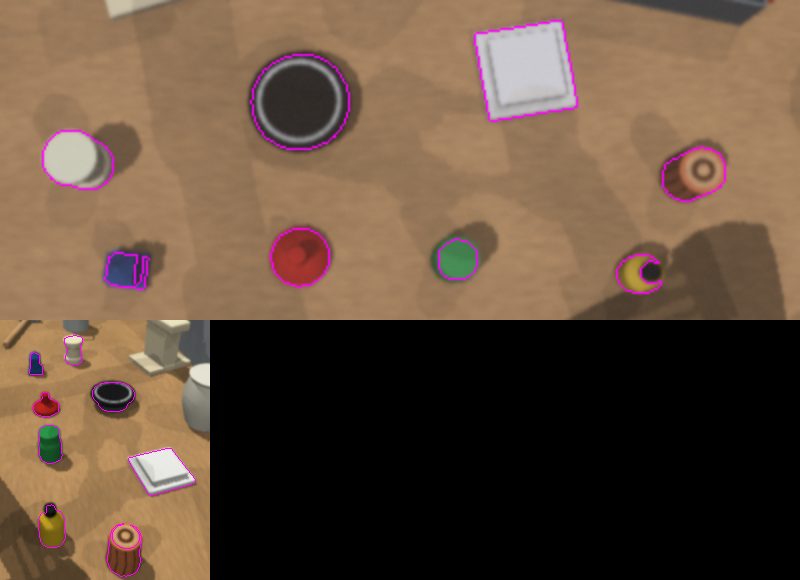

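Masks look good for the drum, cap and plinth. The turntable from the top view agrees with the plinth pose plus 280 mm to within 2 mm. The obelisk mask is split by shading and the stump's side fit is poor, so I'm refining both.

```bash
sed -i 's/    n,l,st,ce=cv2/    k=cv2.morphologyEx(k,cv2.MORPH_CLOSE,np.ones((21,21),np.uint8))\n    n,l,st,ce=cv2/' h.py
```

Run:
```python
from cell import robot, status, job, read_camera
from h import *
cs=[read_camera(n) for n in("top","side")]
for n,s,y in (("stump",((478,195),(354,350)),None),("obelisk",((194,243),(265,164)),(-.5,-.25,0,.25,.5)),("drum",((168,188),(303,150)),None)):
  for sel in ([0,1],[0],[1]):
    p,q,ms=fit([cs[i] for i in sel],n,[s[i] for i in sel],yaw0=y)
    print(n,p.round(4),round(q,3))
    if len(sel)==2:
      for c,m in zip(cs,ms): print(np.array(cv2.boundingRect(m))/4, np.array(cv2.boundingRect(render(c,n,*p)))/4)
# ring
im=cs[0]["image"][125:195,245:315].astype(int); h=cv2.cvtColor(cs[0]["image"],cv2.COLOR_RGB2HSV)[125:195,245:315]
m=((h[...,2]>105)&(h[...,1]<45)).astype(np.uint8); n,l,st,ce=cv2.connectedComponentsWithStats(m); i=1+np.argmax(st[1:,4]); ys,xs=np.nonzero(l==i)
e=cv2.fitEllipse(np.c_[xs,ys].astype(np.float32)); print("ring",e,unproj(cs[0],e[0][0]+245,e[0][1]+125,.036))
```

```text
stump [ 0.5587 -0.3711] 0.92
[460.5 183.   32.5  27.5] [459.25 183.    34.25  28.  ]
[336.25 323.    35.75  53.25] [335.25 321.5   37.    55.25]
stump [ 0.5591 -0.3724] 0.926
stump [ 0.5588 -0.3707] 0.917
obelisk [ 0.4445  0.3036 -0.0272] 0.82
[182.   235.25  22.    19.25] [180.25 235.25  24.25  19.25]
[258.75 152.    14.    22.75] [258.25 150.75  15.    24.75]
obelisk [ 0.4449  0.2996 -0.1566] 0.81
obelisk [ 0.4453  0.3032 -0.0204] 0.833
drum [0.5714 0.3573] 0.652
[150.5  174.25  36.5   30.75] [150.5  174.75  36.25  30.25]
[288.25 105.    59.75  59.75] [293.25 134.75  19.5   30.  ]
drum [0.5717 0.3574] 0.961
drum [0.572  0.3604] 0.344
ring ((34.05797576904297, 34.91324996948242), (39.464508056640625, 40.234580993652344), 70.06594848632812) [0.64501152 0.09866447]
```

Estimated positions, in metres:

| Object | x | y | Note |
|---|---|---|---|
| Plinth | .690 | -.178 | |
| Turntable | .6455 | .0985 | matches 280 mm from plinth |
| Midpoint | .668 | -.040 | |
| Drum | .5716 | .3574 | |
| Stump | .5588 | -.3712 | |
| Cap | .461 | .098 | |
| Obelisk | .4447 | .303 | |

All are within reach. I'll turn the tool to yaw 0 and do the obelisk first.

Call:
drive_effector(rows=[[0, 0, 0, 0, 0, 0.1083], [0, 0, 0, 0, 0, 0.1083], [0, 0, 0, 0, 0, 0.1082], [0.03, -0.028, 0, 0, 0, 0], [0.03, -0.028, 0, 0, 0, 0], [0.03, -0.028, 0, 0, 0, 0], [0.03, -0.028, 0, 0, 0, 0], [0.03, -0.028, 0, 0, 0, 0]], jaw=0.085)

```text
refused: rows[0]: [0, 0, 0, 0, 0, 0.1083] is too long (schema: maxItems 2). Nothing was moved.
```

Refused on format, not on reach. It needs rows with the three-number parts in brackets of their own.

Call:
drive_effector(rows=[[[0, 0, 0], [0, 0, 0.1083]], [[0, 0, 0], [0, 0, 0.1083]], [[0, 0, 0], [0, 0, 0.1082]], [[0.03, -0.028, 0], [0, 0, 0]], [[0.03, -0.028, 0], [0, 0, 0]], [[0.03, -0.028, 0], [0, 0, 0]], [[0.03, -0.028, 0], [0, 0, 0]], [[0.03, -0.028, 0], [0, 0, 0]]], jaw=0.085)

```text
time: 1.17
tool_pos: [0.3185, -0.3561, 0.4049]
tool_rot: [3.141, -0.0, -0.001]
contact_force: [0.6, -0.9, -0.4]
opening: 0.0848
grip_force: 0.0
```

Call:
drive_effector(rows=[[[0.03, -0.028, 0], [0, 0, 0]], [[0.03, -0.028, 0], [0, 0, 0]], [[0.03, -0.028, 0], [0, 0, 0]], [[0.03, -0.028, 0], [0, 0, 0]], [[0, -0.04, 0], [0, 0, 0]], [[0, -0.04, 0], [0, 0, 0]], [[0, -0.04, 0], [0, 0, 0]], [[0, -0.04, 0], [0, 0, 0]]])

```text
time: 1.83
tool_pos: [0.4373, -0.0837, 0.4047]
tool_rot: [3.142, -0.0, -0.0]
contact_force: [0.7, 0.4, 0.1]
opening: 0.0852
grip_force: 0.0
```

Call:
drive_effector(rows=[[[0.004, -0.0387, 0], [0, 0, 0]], [[0.0035, -0.0387, 0], [0, 0, 0]], [[0, -0.0387, 0], [0, 0, 0]], [[0, -0.0387, 0], [0, 0, 0]], [[0, -0.0387, 0], [0, 0, 0]], [[0, -0.0387, 0], [0, 0, 0]], [[0, -0.0387, 0], [0, 0, 0]], [[0, -0.0387, 0], [0, 0, 0]]])

```text
time: 2.5
tool_pos: [0.4446, 0.226, 0.4049]
tool_rot: [-3.142, -0.001, 0.0]
contact_force: [1.2, -0.3, 0.1]
opening: 0.0854
grip_force: 0.0
```

Call:
drive_effector(rows=[[[0, -0.0387, 0], [0, 0, 0]], [[0, -0.0387, 0], [0, 0, 0]], [[0, 0, 0.035], [0, 0, 0]], [[0, 0, 0.035], [0, 0, 0]], [[0, 0, 0.03], [0, 0, 0]], [[0, 0, 0], [0, 0, 0]], [[0, 0, 0], [0, 0, 0]]])

```text
time: 3.08
tool_pos: [0.4449, 0.3014, 0.304]
tool_rot: [3.14, 0.003, 0.0]
contact_force: [-0.0, -0.5, 0.6]
opening: 0.0847
grip_force: 0.0
```

Run:
```python
from cell import robot, status, job, read_camera
import cv2
for n in("top",):
    c=read_camera(n); cv2.imwrite(f"pics/t2.png",cv2.resize(c["image"][150:300,130:330,::-1],(800,600)))
```

```text
(no output)
```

View pics/t2.png

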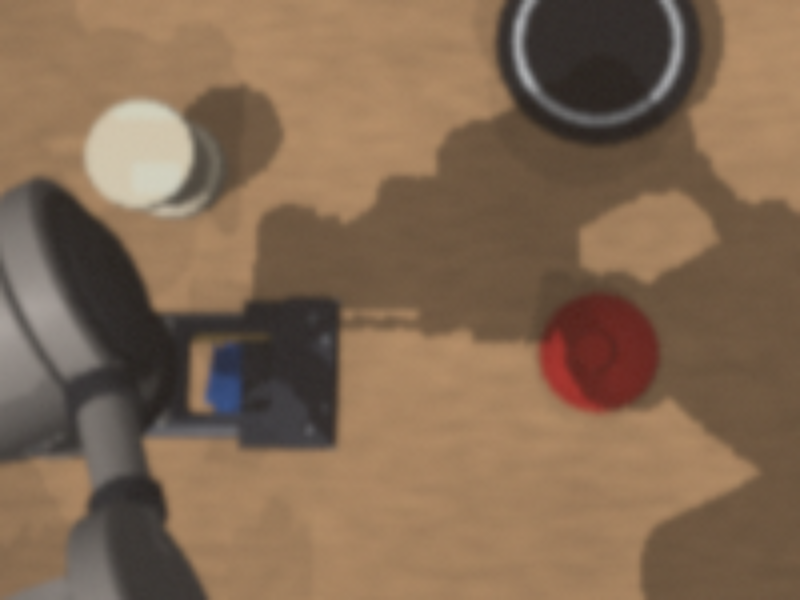

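The gripper is over the obelisk, with the blue visible between the fingers around (225,375) in the crop. Descending to grasp.

Call:
drive_effector(rows=[[[0, -0.001, 0.035], [0, 0, 0]], [[0, 0, 0.035], [0, 0, 0]], [[0, 0, 0.025], [0, 0, 0]], [[0, 0, 0.01], [0, 0, 0]], [[0, 0, 0], [0, 0, 0]]])

```text
time: 3.55
tool_pos: [0.4454, 0.3023, 0.1995]
tool_rot: [3.141, 0.001, -0.001]
contact_force: [0.1, -1.1, -0.1]
opening: 0.085
grip_force: 0.0
```

Call:
drive_effector(rows=[[[0, 0, 0], [0, 0, 0]], [[0, 0, 0], [0, 0, 0]], [[0, 0, 0], [0, 0, 0]], [[0, 0, 0], [0, 0, 0]], [[0, 0, 0], [0, 0, 0]], [[0, 0, 0], [0, 0, 0]], [[0, 0, 0], [0, 0, 0]], [[0, 0, 0], [0, 0, 0]]], jaw=0.02, squeeze=20)

```text
time: 4.22
tool_pos: [0.4452, 0.3024, 0.2]
tool_rot: [3.141, -0.0, 0.0]
contact_force: [0.3, -1.3, 3.1]
opening: 0.0421
grip_force: 20.0
```

Call:
drive_effector(rows=[[[0, 0, 0], [0, 0, 0]], [[0, 0, 0], [0, 0, 0]], [[0, 0, 0], [0, 0, 0]], [[0, 0, 0], [0, 0, 0]], [[0, 0, 0], [0, 0, 0]], [[0, 0, 0], [0, 0, 0]]])

```text
time: 4.72
tool_pos: [0.4452, 0.3024, 0.2]
tool_rot: [3.142, -0.0, -0.0]
contact_force: [-0.7, -2.4, 5.5]
opening: 0.0427
grip_force: 20.0
```

Run:
```python
from cell import robot, status, job, read_camera
import cv2,numpy as np
a=[read_camera(n)["image"][:,:,::-1] for n in("side","top")]
cv2.imwrite("pics/s3.png",np.hstack([cv2.resize(a[0][110:210,215:315],(400,400)),cv2.resize(a[1][195:295,140:240],(400,400))]))
```

```text
(no output)
```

View pics/s3.png

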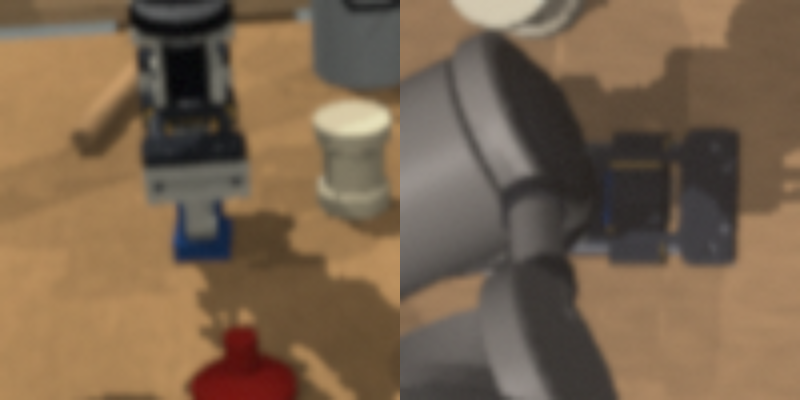

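Call:
drive_effector(rows=[[[0, 0, 0], [0, 0, 0]], [[0, 0, 0], [0, 0, 0]], [[0, 0, 0], [0, 0, 0]], [[0, 0, 0], [0, 0, 0]], [[0, 0, -0.03], [0, 0, 0]], [[0, 0, -0.03], [0, 0, 0]], [[0, 0, -0.03], [0, 0, 0]], [[0, 0, 0], [0, 0, 0]]], jaw=0.085)

```text
time: 5.48
tool_pos: [0.4463, 0.3033, 0.295]
tool_rot: [-3.137, -0.009, 0.0]
contact_force: [0.7, 0.1, 1.7]
opening: 0.0848
grip_force: 0.0
```

Call:
drive_effector(rows=[[[0.03, 0.03, -0.01], [0, 0, 0]], [[0.03, 0.03, -0.01], [0, 0, 0]], [[0.03, 0.03, -0.01], [0, 0, 0]], [[0.03, 0.03, -0.01], [0, 0, 0]], [[0, 0.03, -0.01], [0, 0, 0]], [[0, 0.03, -0.01], [0, 0, 0]]])

```text
time: 5.98
tool_pos: [0.5608, 0.1261, 0.3472]
tool_rot: [3.142, 0.001, -0.001]
contact_force: [-0.2, -0.2, 0.3]
opening: 0.0851
grip_force: 0.0
```

Run:
```python
from cell import robot, status, job, read_camera
import cv2,numpy as np
a=[read_camera(n)["image"][:,:,::-1] for n in("side","top")]
cv2.imwrite("pics/s4.png",np.hstack([cv2.resize(a[0][130:190,235:295],(400,400)),cv2.resize(a[1][210:270,160:220],(400,400))]))
```

```text
(no output)
```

View pics/s4.png

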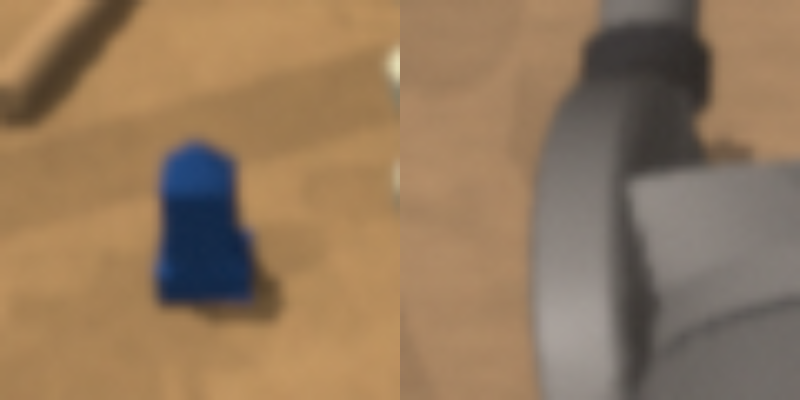

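The obelisk is still upright at (203,220) in the side crop. The 42 mm opening suggests the fingertips caught its foot, so I'll re-measure and grip higher.

Run:
```python
from cell import robot, status, job, read_camera
from h import *
c=read_camera("side")
for y in(-.4,-.1,.2,.5):
    p,q,_=fit([c],"obelisk",[(265,164)],yaw0=(y,),x0=(.445,.303)); print(p.round(4),round(q,3))
# pixel rows check against first image
old=dict(c); old["image"]=cv2.imread("pics/side0.png")[:,:,::-1].copy()
p,q,_=fit([old],"obelisk",[(265,164)],yaw0=(-.4,-.1,.2),x0=(.445,.303)); print("old",p.round(4),round(q,3))
t=read_camera("top"); t["image"]=cv2.imread("pics/top0.png")[:,:,::-1].copy()
for y in(-.4,-.1,.2,.5):
    p,q,_=fit([t],"obelisk",[(194,243)],yaw0=(y,),x0=(.445,.303)); print("oldtop",p.round(4),round(q,3))
```

```text
[ 0.4454  0.3035 -0.0155] 0.836
[ 0.4454  0.3034 -0.0186] 0.836
[ 0.4439  0.3019 -0.0126] 0.834
[ 0.4444  0.3037 -0.0287] 0.837
old [ 0.4445  0.3034 -0.0209] 0.834
oldtop [ 0.4439  0.302  -0.1402] 0.81
oldtop [ 0.4449  0.3005 -0.1068] 0.811
oldtop [ 0.4452  0.3026 -0.0915] 0.809
oldtop [ 0.4458  0.3008 -0.1232] 0.81
```

Call:
drive_effector(rows=[[[-0.0232, -0.035, 0], [0, 0, 0]], [[-0.0232, -0.035, 0], [0, 0, 0]], [[-0.0232, -0.035, 0], [0, 0, 0]], [[-0.0232, -0.035, 0], [0, 0, 0]], [[-0.0232, -0.0365, 0], [0, 0, 0]], [[0, 0, 0], [0, 0, 0.05]], [[0, 0, 0.03], [0, 0, 0]], [[0, 0, 0.03], [0, 0, 0]]])

```text
time: 6.85
tool_pos: [0.4441, 0.3044, 0.2881]
tool_rot: [-3.139, -0.003, -0.046]
contact_force: [-0.0, 0.2, -0.4]
opening: 0.0851
grip_force: 0.0
```

Call:
drive_effector(rows=[[[0, 0, 0.03], [0, 0, 0]], [[0, 0, 0.025], [0, 0, 0]], [[0, 0, 0.021], [0, 0, 0]], [[0, 0, 0], [0, 0, 0]]])

```text
time: 7.18
tool_pos: [0.4429, 0.3023, 0.2073]
tool_rot: [3.137, 0.008, -0.048]
contact_force: [-1.1, 0.2, 0.0]
opening: 0.0853
grip_force: 0.0
```

Call:
drive_effector(rows=[[[0, 0, 0], [0, 0, 0]], [[0, 0, 0], [0, 0, 0]], [[0, 0, 0], [0, 0, 0]], [[0, 0, 0], [0, 0, 0]], [[0, 0, 0], [0, 0, 0]], [[0, 0, 0], [0, 0, 0]], [[0, 0, 0], [0, 0, 0]], [[0, 0, 0], [0, 0, 0]]], jaw=0.02, squeeze=20)

```text
time: 7.85
tool_pos: [0.4455, 0.3017, 0.2124]
tool_rot: [3.142, -0.001, -0.05]
contact_force: [0.3, -1.8, 4.5]
opening: 0.0425
grip_force: 20.0
```

Call:
drive_effector(rows=[[[0, 0, -0.01], [0, 0, 0]], [[0, 0, -0.02], [0, 0, 0]], [[0, 0, -0.02], [0, 0, 0]], [[0, 0, 0], [0, 0, 0]], [[0, 0, 0], [0, 0, 0]]])

```text
time: 8.27
tool_pos: [0.4455, 0.3019, 0.263]
tool_rot: [-3.14, -0.002, -0.05]
contact_force: [0.1, -0.1, -1.5]
opening: 0.0422
grip_force: 20.0
```

Run:
```python
from cell import robot, status, job, read_camera
import cv2,numpy as np
a=[read_camera(n)["image"][:,:,::-1] for n in("side","top")]
cv2.imwrite("pics/s5.png",np.hstack([cv2.resize(a[0][100:180,225:305],(400,400)),cv2.resize(a[1][205:285,150:230],(400,400))]))
```

```text
(no output)
```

View pics/s5.png

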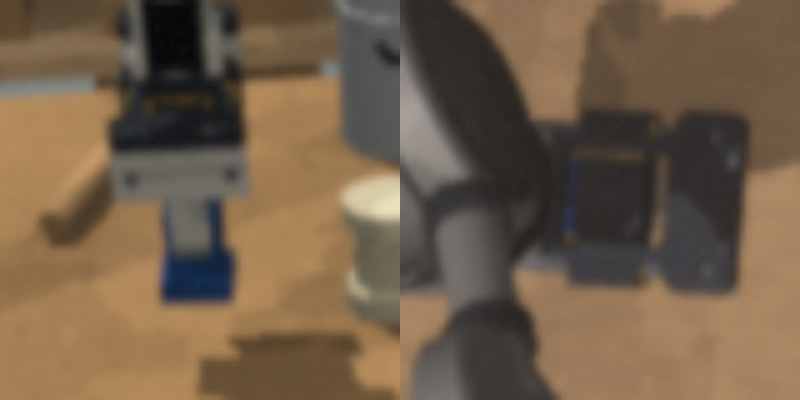

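The obelisk lifted cleanly, with about 1.5 N extra load, and hangs upright. Carrying it to the midpoint.

Call:
drive_effector(rows=[[[0, 0, -0.03], [0, 0, 0]], [[0, 0, -0.02], [0, 0, 0]], [[0.0218, 0.03, 0], [0, 0, 0]], [[0.0218, 0.03, 0], [0, 0, 0]], [[0.0218, 0.03, 0], [0, 0, 0]], [[0.0218, 0.03, 0], [0, 0, 0]], [[0.0218, 0.03, 0], [0, 0, 0]], [[0.0218, 0.03, 0], [0, 0, 0]]])

```text
time: 9.03
tool_pos: [0.5674, 0.1139, 0.3105]
tool_rot: [3.141, 0.003, -0.05]
contact_force: [-0.5, 0.7, -1.0]
opening: 0.0424
grip_force: 20.0
```

Call:
drive_effector(rows=[[[0.0218, 0.03, 0], [0, 0, 0]], [[0.0218, 0.03, 0], [0, 0, 0]], [[0.0218, 0.03, 0], [0, 0, 0]], [[0.0218, 0.03, 0], [0, 0, 0]], [[0.0213, 0.0305, 0], [0, 0, 0]], [[0, 0, 0], [0, 0, 0]], [[0, 0, 0], [0, 0, 0]]])

```text
time: 9.62
tool_pos: [0.6681, -0.0424, 0.3095]
tool_rot: [-3.141, 0.003, -0.053]
contact_force: [-0.4, 0.5, -1.9]
opening: 0.0424
grip_force: 20.0
```

Call:
drive_effector(rows=[[[0, 0, 0.03], [0, 0, 0]], [[0, 0, 0.03], [0, 0, 0]], [[0, 0, 0.02], [0, 0, 0]], [[0, 0, 0.01], [0, 0, 0]], [[0, 0, 0.003], [0, 0, 0]], [[0, 0, 0.002], [0, 0, 0]], [[0, 0, 0], [0, 0, 0]], [[0, 0, 0], [0, 0, 0]]])

```text
time: 10.28
tool_pos: [0.6682, -0.04, 0.2185]
tool_rot: [3.141, -0.003, -0.05]
contact_force: [-0.3, -0.0, -0.6]
opening: 0.0424
grip_force: 20.0
```

Call:
drive_effector(rows=[[[0, 0, 0.001], [0, 0, 0]], [[0, 0, 0.001], [0, 0, 0]], [[0, 0, 0], [0, 0, 0]], [[0, 0, 0], [0, 0, 0]]])

```text
time: 10.62
tool_pos: [0.6678, -0.0403, 0.2152]
tool_rot: [3.141, -0.0, -0.05]
contact_force: [-0.8, 0.4, -1.1]
opening: 0.0425
grip_force: 20.0
```

Call:
drive_effector(rows=[[[0, 0, 0.0015], [0, 0, 0]], [[0, 0, 0.001], [0, 0, 0]], [[0, 0, 0], [0, 0, 0]], [[0, 0, 0], [0, 0, 0]]])

```text
time: 10.95
tool_pos: [0.6679, -0.0403, 0.2126]
tool_rot: [3.141, -0.0, -0.05]
contact_force: [1.3, -0.6, 0.8]
opening: 0.0425
grip_force: 20.0
```

Call:
drive_effector(rows=[[[0, 0, 0], [0, 0, 0]], [[0, 0, 0], [0, 0, 0]], [[0, 0, 0], [0, 0, 0]], [[0, 0, -0.02], [0, 0, 0]], [[0, 0, -0.03], [0, 0, 0]], [[0, 0, -0.03], [0, 0, 0]], [[0, 0, -0.02], [0, 0, 0]], [[0, 0, 0], [0, 0, 0]]], jaw=0.085)

```text
time: 11.62
tool_pos: [0.6688, -0.0403, 0.3182]
tool_rot: [3.14, -0.01, -0.05]
contact_force: [0.8, 0.1, -0.6]
opening: 0.0847
grip_force: 0.0
```

Call:
drive_effector(rows=[[[0, 0, 0], [0, 0, -0.05]], [[-0.0122, 0.0367, 0], [0, 0, 0]], [[-0.0122, 0.0367, 0], [0, 0, 0]], [[-0.0122, 0.0367, 0], [0, 0, 0]], [[-0.0122, 0.0367, 0], [0, 0, 0]], [[-0.0122, 0.0367, 0], [0, 0, 0]], [[-0.0122, 0.0367, 0], [0, 0, 0]], [[-0.0122, 0.0367, 0], [0, 0, 0]]])

```text
time: 12.28
tool_pos: [0.5814, -0.2986, 0.3117]
tool_rot: [-3.141, 0.001, 0.0]
contact_force: [0.4, -0.5, -0.1]
opening: 0.0852
grip_force: 0.0
```

Call:
drive_effector(rows=[[[-0.0122, 0.0367, 0], [0, 0, 0]], [[-0.0122, 0.0367, 0], [0, 0, 0]], [[0, 0, 0], [0, 0, 0]]])

```text
time: 12.53
tool_pos: [0.5549, -0.3771, 0.3114]
tool_rot: [3.139, 0.001, -0.006]
contact_force: [-0.7, 0.7, -1.0]
opening: 0.0847
grip_force: 0.0
```

Run:
```python
from cell import robot, status, job, read_camera
from h import *
cs=[read_camera(n) for n in("top","side")]
s=[tuple(proj(c,np.array([[.668,-.04,.035]]))[0].astype(int)) for c in cs]
p,q,_=fit(cs,"obelisk",s,yaw0=(-.2,.2),x0=(.668,-.04)); print(p.round(4),q,s)
cv2.imwrite("pics/s6.png",np.hstack([cv2.resize(c["image"][b-35:b+35,a-35:a+35,::-1],(400,400)) for c,(a,b) in zip(cs,s)]))
```

```text
[ 0.6669 -0.0415 -0.1298] 0.4157433438068463 [(np.int64(336), np.int64(150)), (np.int64(364), np.int64(221))]
```

View pics/s6.png

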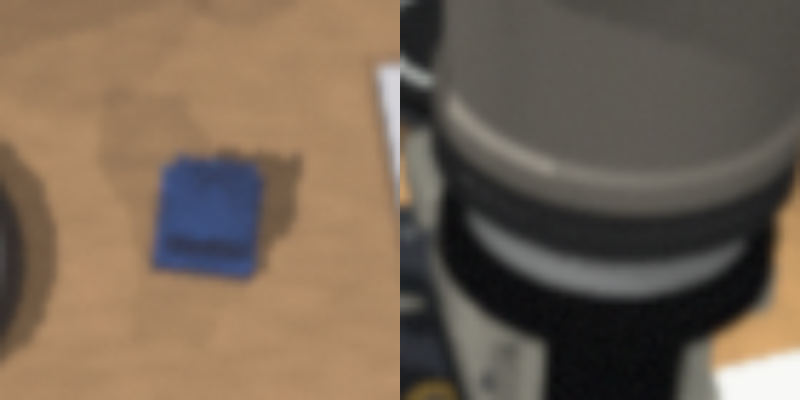

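The obelisk stands upright in the top crop at about (205,220), and the fit gives (.667,-.0415). It is on target. The side view is blocked by the arm. Now the stump.

Call:
drive_effector(rows=[[[0, 0, 0], [0, 0, 0]], [[0, 0, 0.035], [0, 0, 0]], [[0, 0, 0.035], [0, 0, 0]], [[0, 0, 0], [0, 0, 0]], [[0, 0, 0], [0, 0, 0]]])

```text
time: 13.05
tool_pos: [0.5583, -0.3687, 0.2408]
tool_rot: [-3.138, 0.004, 0.002]
contact_force: [0.1, -0.9, 0.9]
opening: 0.0853
grip_force: 0.0
```

Run:
```python
from cell import robot, status, job, read_camera
import cv2,numpy as np
a=read_camera("side")["image"][:,:,::-1]
cv2.imwrite("pics/s7.png",cv2.resize(a[250:400,240:440],(600,450)))
```

```text
(no output)
```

View pics/s7.png

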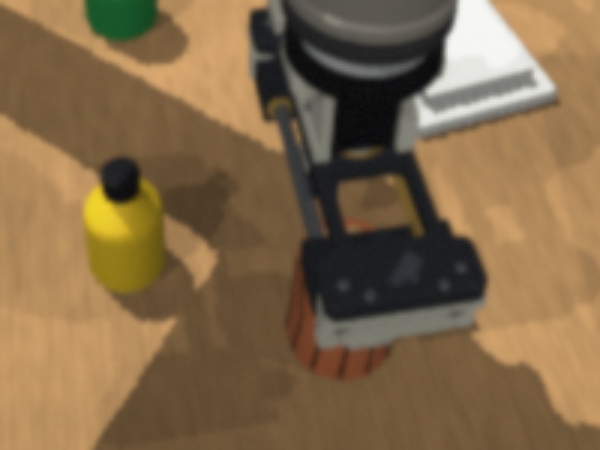

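The gripper straddles the stump at about (340,330) in the crop, and the bottle is clear. Descending.

Call:
drive_effector(rows=[[[0, 0.0015, 0.025], [0, 0, 0]], [[0, 0, 0.015], [0, 0, 0]], [[0, 0, 0.006], [0, 0, 0]], [[0, 0, 0], [0, 0, 0]]])

```text
time: 13.43
tool_pos: [0.5584, -0.3718, 0.1971]
tool_rot: [3.141, -0.0, 0.001]
contact_force: [-0.2, -0.1, -0.0]
opening: 0.0852
grip_force: 0.0
```

Call:
drive_effector(rows=[[[0, 0, 0], [0, 0, 0]], [[0, 0, 0], [0, 0, 0]], [[0, 0, 0], [0, 0, 0]], [[0, 0, 0], [0, 0, 0]], [[0, 0, 0], [0, 0, 0]], [[0, 0, 0], [0, 0, 0]]], jaw=0.03, squeeze=25)

```text
time: 13.93
tool_pos: [0.5582, -0.3721, 0.1974]
tool_rot: [3.141, -0.001, -0.0]
contact_force: [-1.1, 1.6, 5.5]
opening: 0.0583
grip_force: 25.1
```

Call:
drive_effector(rows=[[[0, 0, -0.01], [0, 0, 0]], [[0, 0, -0.02], [0, 0, 0]], [[0, 0, -0.03], [0, 0, 0]], [[0, 0, -0.03], [0, 0, 0]], [[0, 0, -0.03], [0, 0, 0]], [[0, 0, 0], [0, 0, 0]], [[0, 0, 0], [0, 0, 0]]])

```text
time: 14.52
tool_pos: [0.5581, -0.3722, 0.3187]
tool_rot: [3.139, -0.003, -0.0]
contact_force: [-0.1, 0.3, -3.0]
opening: 0.0582
grip_force: 24.9
```

Call:
drive_effector(rows=[[[0.0073, -0.0392, 0], [0, 0, 0]], [[0.0073, -0.0392, 0], [0, 0, 0]], [[0.0073, -0.0392, 0], [0, 0, 0]], [[0.0073, -0.0392, 0], [0, 0, 0]], [[0.0073, -0.0392, 0], [0, 0, 0]], [[0.0073, -0.0392, 0], [0, 0, 0]], [[0.0073, -0.0392, 0], [0, 0, 0]], [[0.0073, -0.0392, 0], [0, 0, 0]]])

```text
time: 15.18
tool_pos: [0.6159, -0.0565, 0.3144]
tool_rot: [-3.141, 0.004, -0.0]
contact_force: [0.5, -0.2, -2.1]
opening: 0.0581
grip_force: 24.9
```

Call:
drive_effector(rows=[[[0.0073, -0.0392, 0], [0, 0, 0]], [[0.0073, -0.0392, 0], [0, 0, 0]], [[0.0073, -0.0392, 0], [0, 0, 0]], [[0.0073, -0.0392, 0], [0, 0, 0]], [[0, 0, 0], [0, 0, 0]], [[0, 0, 0], [0, 0, 0]], [[0, 0, 0], [0, 0, 0]]])

```text
time: 15.77
tool_pos: [0.6452, 0.0982, 0.3146]
tool_rot: [3.141, 0.003, 0.001]
contact_force: [-0.3, -0.2, -1.9]
opening: 0.0585
grip_force: 24.9
```

Call:
drive_effector(rows=[[[0, 0, 0.03], [0, 0, 0]], [[0, 0, 0.025], [0, 0, 0]], [[0, 0, 0.015], [0, 0, 0]], [[0, 0, 0.007], [0, 0, 0]], [[0, 0, 0.002], [0, 0, 0]], [[0, 0, 0], [0, 0, 0]], [[0, 0, 0], [0, 0, 0]]])

```text
time: 16.35
tool_pos: [0.6461, 0.0977, 0.2386]
tool_rot: [3.142, -0.002, -0.001]
contact_force: [-0.2, -0.5, -1.7]
opening: 0.0583
grip_force: 24.9
```

Call:
drive_effector(rows=[[[0, 0, 0.001], [0, 0, 0]], [[0, 0, 0.001], [0, 0, 0]], [[0, 0, 0], [0, 0, 0]], [[0, 0, 0], [0, 0, 0]]])

```text
time: 16.68
tool_pos: [0.6456, 0.0984, 0.2358]
tool_rot: [3.141, -0.001, 0.0]
contact_force: [0.4, -1.2, -3.0]
opening: 0.0577
grip_force: 24.9
```

Call:
drive_effector(rows=[[[0, 0, 0.0015], [0, 0, 0]], [[0, 0, 0.001], [0, 0, 0]], [[0, 0, 0], [0, 0, 0]], [[0, 0, 0], [0, 0, 0]]])

```text
time: 17.02
tool_pos: [0.6456, 0.0984, 0.2335]
tool_rot: [3.142, -0.001, 0.0]
contact_force: [-1.2, 0.2, 2.8]
opening: 0.0579
grip_force: 25.0
```

Call:
drive_effector(rows=[[[0, 0, 0], [0, 0, 0]], [[0, 0, 0], [0, 0, 0]], [[0, 0, 0], [0, 0, 0]], [[0, 0, -0.02], [0, 0, 0]], [[0, 0, -0.03], [0, 0, 0]], [[0, 0, -0.03], [0, 0, 0]], [[0, 0, -0.02], [0, 0, 0]], [[0, 0, 0], [0, 0, 0]]], jaw=0.085)

```text
time: 17.68
tool_pos: [0.6466, 0.0984, 0.3384]
tool_rot: [-3.141, -0.01, 0.0]
contact_force: [-0.0, 0.5, 0.4]
opening: 0.0851
grip_force: 0.0
```

Call:
drive_effector(rows=[[[-0.0106, -0.037, 0], [0, 0, 0]], [[-0.0106, -0.037, 0], [0, 0, 0]], [[-0.0106, -0.037, 0], [0, 0, 0]], [[-0.0106, -0.037, 0], [0, 0, 0]], [[-0.0106, -0.037, 0], [0, 0, 0]], [[-0.0106, -0.037, 0], [0, 0, 0]], [[-0.0104, -0.037, 0], [0, 0, 0]], [[0, 0, 0], [0, 0, 0]]])

```text
time: 18.35
tool_pos: [0.5686, 0.3637, 0.3318]
tool_rot: [-3.139, 0.002, 0.006]
contact_force: [-0.2, -0.1, 1.1]
opening: 0.085
grip_force: 0.0
```

Call:
drive_effector(rows=[[[0, 0, 0.03], [0, 0, 0]], [[0, 0, 0.03], [0, 0, 0]], [[0, 0, 0], [0, 0, 0]], [[0, 0, 0], [0, 0, 0]]])

```text
time: 18.68
tool_pos: [0.5713, 0.357, 0.2708]
tool_rot: [3.139, 0.004, -0.0]
contact_force: [0.3, 0.4, 0.6]
opening: 0.0849
grip_force: 0.0
```

Run:
```python
from cell import robot, status, job, read_camera
from h import *
cs=[read_camera(n) for n in("top","side")]
for sel,s in (([0],[(280,160)]),):
    q=proj(cs[0],np.array([[.6455,.0985,.07]]))[0].astype(int); p,i,_=fit([cs[0]],"stump",[q],z=.036,x0=(.6455,.0985)); print("stump",p.round(4),i)
a=cs[0]["image"][120:270,140:340,::-1]; b=cs[1]["image"][100:250,240:440,::-1]
cv2.imwrite("pics/s8.png",np.hstack([cv2.resize(a,(400,300)),cv2.resize(b,(400,300))]))
```

```text
stump [0.6452 0.0991] 0.9482152764934344
```

View pics/s8.png

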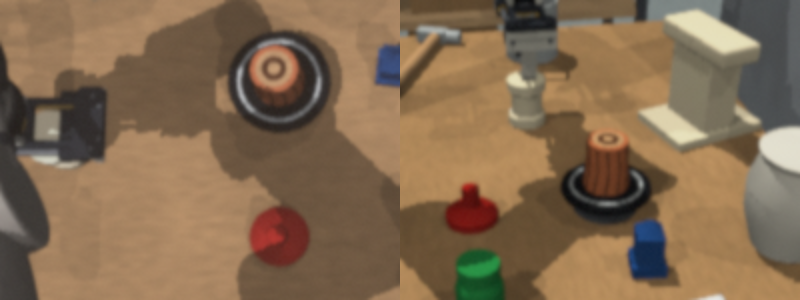

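The stump stands upright at the turntable centre, fitted at (.6452,.0991). The obelisk is upright, and the gripper is aligned over the drum. Descending from .2708 to .199.

Call:
drive_effector(rows=[[[0, 0, 0.03], [0, 0, 0]], [[0, 0, 0.025], [0, 0, 0]], [[0, 0, 0.012], [0, 0, 0]], [[0, 0, 0.004], [0, 0, 0]], [[0, 0, 0], [0, 0, 0]]])

```text
time: 19.2
tool_pos: [0.572, 0.3573, 0.2023]
tool_rot: [3.142, -0.0, -0.0]
contact_force: [0.3, 0.4, 0.1]
opening: 0.0852
grip_force: 0.0
```

Call:
drive_effector(rows=[[[0, 0, 0], [0, 0, 0]], [[0, 0, 0], [0, 0, 0]], [[0, 0, 0], [0, 0, 0]], [[0, 0, 0], [0, 0, 0]], [[0, 0, 0], [0, 0, 0]], [[0, 0, 0], [0, 0, 0]], [[0, 0, 0], [0, 0, 0]]], jaw=0.03, squeeze=25)

```text
time: 19.78
tool_pos: [0.572, 0.3574, 0.203]
tool_rot: [-3.141, -0.002, -0.0]
contact_force: [0.0, -1.0, 6.0]
opening: 0.0607
grip_force: 24.9
```

Call:
drive_effector(rows=[[[0, 0, -0.01], [0, 0, 0]], [[0, 0, -0.02], [0, 0, 0]], [[0, 0, -0.03], [0, 0, 0]], [[0, 0, -0.03], [0, 0, 0]], [[0, 0, -0.03], [0, 0, 0]], [[0, 0, -0.02], [0, 0, 0]], [[0, 0, 0], [0, 0, 0]], [[0, 0, 0], [0, 0, 0]]])

```text
time: 20.45
tool_pos: [0.5715, 0.3574, 0.3429]
tool_rot: [-3.141, -0.002, 0.0]
contact_force: [-0.6, 0.6, -2.6]
opening: 0.0606
grip_force: 25.0
```

Drum held. Its bottom is now at about 0.14; I'll raise it a little more to clear the stump and carry it to the plinth.

Call:
drive_effector(rows=[[[0, 0, -0.03], [0, 0, 0]], [[0.0085, 0.0382, 0], [0, 0, 0]], [[0.0085, 0.0382, 0], [0, 0, 0]], [[0.0085, 0.0382, 0], [0, 0, 0]], [[0.0085, 0.0382, 0], [0, 0, 0]], [[0.0085, 0.0382, 0], [0, 0, 0]], [[0.0085, 0.0382, 0], [0, 0, 0]], [[0.0085, 0.0382, 0], [0, 0, 0]]])

```text
time: 21.12
tool_pos: [0.6308, 0.0882, 0.3693]
tool_rot: [3.142, 0.005, 0.0]
contact_force: [0.3, -0.0, -1.5]
opening: 0.0607
grip_force: 25.0
```

Call:
drive_effector(rows=[[[0.0085, 0.0382, 0], [0, 0, 0]], [[0.0085, 0.0382, 0], [0, 0, 0]], [[0.0085, 0.0382, 0], [0, 0, 0]], [[0.0085, 0.0382, 0], [0, 0, 0]], [[0.0085, 0.0382, 0], [0, 0, 0]], [[0.0085, 0.0382, 0], [0, 0, 0]], [[0.0085, 0.0382, 0], [0, 0, 0]], [[0, 0, 0], [0, 0, 0]]])

```text
time: 21.78
tool_pos: [0.6904, -0.1852, 0.3679]
tool_rot: [3.14, 0.004, -0.007]
contact_force: [0.0, -0.6, -0.5]
opening: 0.0607
grip_force: 25.0
```

Call:
drive_effector(rows=[[[0, 0, 0.03], [0, 0, 0]], [[0, 0, 0.03], [0, 0, 0]], [[0, 0, 0.025], [0, 0, 0]], [[0, 0, 0], [0, 0, 0]], [[0, 0, 0], [0, 0, 0]]])

```text
time: 22.2
tool_pos: [0.6901, -0.177, 0.2837]
tool_rot: [-3.139, 0.006, 0.0]
contact_force: [-0.2, -0.1, -1.6]
opening: 0.0608
grip_force: 25.0
```

Call:
drive_effector(rows=[[[0, 0.001, 0.025], [0, 0, 0]], [[0, 0, 0.015], [0, 0, 0]], [[0, 0, 0.007], [0, 0, 0]], [[0, 0, 0.002], [0, 0, 0]], [[0, 0, 0], [0, 0, 0]], [[0, 0, 0], [0, 0, 0]]])

```text
time: 22.7
tool_pos: [0.6911, -0.1785, 0.2398]
tool_rot: [3.141, -0.003, 0.0]
contact_force: [0.3, -0.4, -1.6]
opening: 0.0606
grip_force: 25.0
```

Call:
drive_effector(rows=[[[0, 0, 0.001], [0, 0, 0]], [[0, 0, 0.001], [0, 0, 0]], [[0, 0, 0], [0, 0, 0]], [[0, 0, 0], [0, 0, 0]]])

```text
time: 23.03
tool_pos: [0.6906, -0.1784, 0.2363]
tool_rot: [3.141, -0.0, 0.0]
contact_force: [-0.0, 0.3, -1.4]
opening: 0.0607
grip_force: 25.0
```

Call:
drive_effector(rows=[[[0, 0, 0.003], [0, 0, 0]], [[0, 0, 0.001], [0, 0, 0]], [[0, 0, 0.001], [0, 0, 0]], [[0, 0, 0], [0, 0, 0]], [[0, 0, 0], [0, 0, 0]]])

```text
time: 23.45
tool_pos: [0.6906, -0.1784, 0.2308]
tool_rot: [-3.142, 0.0, 0.0]
contact_force: [-0.1, -0.6, -1.0]
opening: 0.0605
grip_force: 25.0
```

Call:
drive_effector(rows=[[[0, 0, 0.001], [0, 0, 0]], [[0, 0, 0.001], [0, 0, 0]], [[0, 0, 0], [0, 0, 0]], [[0, 0, 0], [0, 0, 0]]])

```text
time: 23.78
tool_pos: [0.6907, -0.1785, 0.2292]
tool_rot: [3.141, -0.0, -0.0]
contact_force: [-0.0, 0.9, -0.7]
opening: 0.0608
grip_force: 25.0
```

Call:
drive_effector(rows=[[[0, 0, 0.001], [0, 0, 0]], [[0, 0, 0], [0, 0, 0]], [[0, 0, 0], [0, 0, 0]]])

```text
time: 24.03
tool_pos: [0.6908, -0.1785, 0.2291]
tool_rot: [3.141, -0.002, -0.0]
contact_force: [-1.4, 1.2, 5.8]
opening: 0.0609
grip_force: 24.9
```

Call:
drive_effector(rows=[[[0, 0, 0], [0, 0, 0]], [[0, 0, 0], [0, 0, 0]], [[0, 0, 0], [0, 0, 0]], [[0, 0, -0.02], [0, 0, 0]], [[0, 0, -0.03], [0, 0, 0]], [[0, 0, -0.03], [0, 0, 0]], [[0, 0, -0.03], [0, 0, 0]], [[0, 0, 0], [0, 0, 0]]], jaw=0.085)

```text
time: 24.7
tool_pos: [0.6915, -0.1787, 0.3454]
tool_rot: [3.137, -0.011, 0.0]
contact_force: [0.3, -0.2, 1.4]
opening: 0.0847
grip_force: 0.0
```

Call:
drive_effector(rows=[[[-0.0256, -0.0307, 0], [0, 0, 0]], [[-0.0256, -0.0307, 0], [0, 0, 0]], [[-0.0256, -0.0307, 0], [0, 0, 0]], [[-0.0256, -0.0307, 0], [0, 0, 0]], [[-0.0256, -0.0307, 0], [0, 0, 0]], [[-0.0256, -0.0307, 0], [0, 0, 0]], [[-0.0256, -0.0307, 0], [0, 0, 0]], [[-0.0256, -0.0307, 0], [0, 0, 0]]])

```text
time: 25.37
tool_pos: [0.4842, 0.0683, 0.3377]
tool_rot: [3.142, 0.0, -0.0]
contact_force: [0.6, 1.2, 0.9]
opening: 0.085
grip_force: 0.0
```

Call:
drive_effector(rows=[[[-0.0256, -0.0307, 0], [0, 0, 0]], [[0, 0, 0], [0, 0, 0]], [[0, 0, 0], [0, 0, 0]]], jaw=0.06)

```text
time: 25.62
tool_pos: [0.4591, 0.0993, 0.3381]
tool_rot: [3.141, -0.0, 0.003]
contact_force: [1.5, -0.9, 0.0]
opening: 0.0694
grip_force: 0.0
```

Run:
```python
from cell import robot, status, job, read_camera
from h import *
cs=[read_camera(n) for n in("top","side")]
v=[]
for nm,xy,z in(("drum",(.6905,-.1783),.026),("obelisk",(.668,-.04),0)):
    s=[proj(c,np.array([[*xy,z+.035]]))[0].astype(int) for c in cs]
    v.append(s)
    for k in(0,1): print(nm,k,fit([cs[k]],nm,[s[k]],z=z,x0=xy,yaw0=(-.1,) if nm=="obelisk" else None)[:2])
a=cs[0]["image"][120:270,240:440,::-1]; b=cs[1]["image"][150:300,260:460,::-1]
cv2.imwrite("pics/s9.png",np.hstack([cv2.resize(a,(400,300)),cv2.resize(b,(400,300))]))
```

```text
drum 0 (array([ 0.69279257, -0.18075055]), np.float64(0.3596372534907154))
drum 1 (array([ 0.68991541, -0.18219708]), np.float64(0.44579559560479975))
obelisk 0 (array([ 0.66688957, -0.04112084, -0.11566678]), np.float64(0.8414876033057851))
obelisk 1 (array([ 0.66750169, -0.04053461, -0.24651752]), np.float64(0.897938406719267))
```

View pics/s9.png

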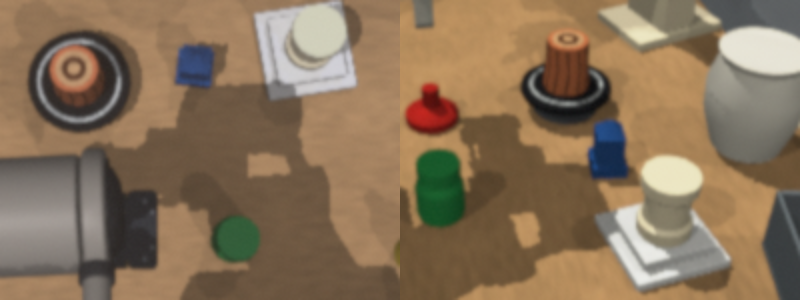

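The drum stands upright on the plinth, and the obelisk and stump are fine too. The cap is next: descend to grasp the knob.

Call:
drive_effector(rows=[[[0, 0, 0.035], [0, 0, 0]], [[0, 0, 0.035], [0, 0, 0]], [[0, 0, 0.03], [0, 0, 0]], [[0, 0, 0], [0, 0, 0]], [[0, 0, 0], [0, 0, 0]]])

```text
time: 26.13
tool_pos: [0.4607, 0.0969, 0.237]
tool_rot: [3.141, 0.003, -0.002]
contact_force: [-0.2, 0.8, 0.4]
opening: 0.0602
grip_force: 0.0
```

Run:
```python
from cell import robot, status, job, read_camera
from h import *
import h
cs=[read_camera(n) for n in("top","side")]
b=cs[1]["image"][150:250,210:340,::-1]
cv2.imwrite("pics/s10.png",cv2.resize(b,(520,400)))
c=cs[0]; H=cv2.cvtColor(c["image"],cv2.COLOR_RGB2HSV); 
q=proj(c,np.array([[.6908,-.1785,.102]]))[0].astype(int); print(q,H[q[1]:q[1]+1,q[0]-24:q[0]+25:4].tolist())
```

```text
[399 134] [[[0, 3, 190], [0, 4, 206], [0, 4, 204], [27, 27, 200], [29, 27, 209], [30, 25, 208], [29, 26, 209], [27, 26, 209], [29, 27, 209], [29, 26, 208], [15, 97, 105], [15, 98, 104], [15, 103, 156]]]
```

View pics/s10.png

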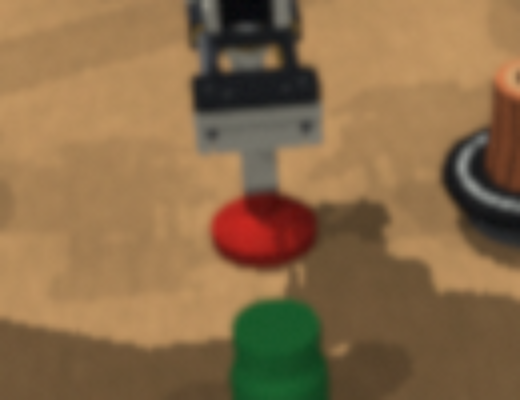

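The finger is centred in front of the knob, at about (262,190) in the crop. I'll close on it and also measure the drum's centre by its cream hue.

Call:
drive_effector(rows=[[[0, 0, 0.02], [0, 0, 0]], [[0, 0, 0.008], [0, 0, 0]], [[0, 0, 0.002], [0, 0, 0]], [[0, 0, 0], [0, 0, 0]]])

```text
time: 26.57
tool_pos: [0.4605, 0.0978, 0.2085]
tool_rot: [3.142, -0.0, -0.0]
contact_force: [-0.0, -0.8, 0.6]
opening: 0.0601
grip_force: 0.0
```

Call:
drive_effector(rows=[[[0, 0, 0], [0, 0, 0]], [[0, 0, 0], [0, 0, 0]], [[0, 0, 0], [0, 0, 0]], [[0, 0, 0], [0, 0, 0]], [[0, 0, 0], [0, 0, 0]], [[0, 0, 0], [0, 0, 0]], [[0, 0, 0], [0, 0, 0]], [[0, 0, 0], [0, 0, 0]]], jaw=0.01, squeeze=25)

```text
time: 27.23
tool_pos: [0.4603, 0.0979, 0.2081]
tool_rot: [3.141, -0.0, 0.0]
contact_force: [0.8, -0.4, 3.1]
opening: 0.0232
grip_force: 25.0
```

Call:
drive_effector(rows=[[[0, 0, -0.01], [0, 0, 0]], [[0, 0, -0.02], [0, 0, 0]], [[0, 0, -0.03], [0, 0, 0]], [[0, 0, -0.03], [0, 0, 0]], [[0, 0, -0.03], [0, 0, 0]], [[0, 0, -0.03], [0, 0, 0]], [[0, 0, 0], [0, 0, 0]], [[0, 0, 0], [0, 0, 0]]])

```text
time: 27.9
tool_pos: [0.4603, 0.0979, 0.359]
tool_rot: [-3.142, -0.003, 0.0]
contact_force: [0.5, -0.2, -2.0]
opening: 0.0231
grip_force: 25.0
```

Run:
```python
from cell import robot, status, job, read_camera
from h import *
import h
s=open('h.py').read()
c=read_camera("top"); hsv=cv2.cvtColor(c["image"],cv2.COLOR_RGB2HSV).astype(int)
x0,y0=375,110; w=hsv[y0:165,x0:425]; m=((w[...,0]>18)&(w[...,0]<40)&(w[...,1]>14)&(w[...,1]<60)&(w[...,2]>185)).astype(np.uint8)
n,l,st,ce=cv2.connectedComponentsWithStats(m); i=1+np.argmax(st[1:,4]); k,_=cv2.findContours((l==i).astype(np.uint8),cv2.RETR_EXTERNAL,cv2.CHAIN_APPROX_NONE)
hull=cv2.convexHull(k[0]); e=cv2.minEnclosingCircle(hull); print("area",st[i,4],"ctr",ce[i]+[x0,y0],e, unproj(c,*(ce[i]+[x0,y0]),.102))
```

```text
area 535 ctr [399.31214953 134.66168224] ((24.0, 25.0), 13.416507720947266) [ 0.69068613 -0.17900259]
```

Cap held with a 23 mm opening on the knob. Measured drum centre is (.6907,-.1790), matching where the tool placed it.

Call:
drive_effector(rows=[[[0.0256, 0.0307, 0], [0, 0, 0]], [[0.0256, 0.0307, 0], [0, 0, 0]], [[0.0256, 0.0307, 0], [0, 0, 0]], [[0.0256, 0.0307, 0], [0, 0, 0]], [[0.0256, 0.0307, 0], [0, 0, 0]], [[0.0256, 0.0307, 0], [0, 0, 0]], [[0.0256, 0.0307, 0], [0, 0, 0]], [[0.0256, 0.0307, 0], [0, 0, 0]]])

```text
time: 28.62
tool_pos: [0.6657, -0.1494, 0.3548]
tool_rot: [-3.14, 0.005, -0.0]
contact_force: [0.9, 0.8, -1.8]
opening: 0.0229
grip_force: 25.0
```

Call:
drive_effector(rows=[[[0.0256, 0.0309, 0], [0, 0, 0]], [[0, 0, 0], [0, 0, 0]], [[0, 0, 0], [0, 0, 0]], [[0, 0, 0.02], [0, 0, 0]], [[0, 0, 0.01], [0, 0, 0]], [[0, 0, 0], [0, 0, 0]], [[0, 0, 0], [0, 0, 0]]])

```text
time: 29.2
tool_pos: [0.6901, -0.1776, 0.3268]
tool_rot: [-3.14, 0.003, 0.001]
contact_force: [0.1, -0.3, -0.7]
opening: 0.0234
grip_force: 25.0
```

Call:
drive_effector(rows=[[[0, 0, 0.008], [0, 0, 0]], [[0, 0, 0.004], [0, 0, 0]], [[0, 0, 0.001], [0, 0, 0]], [[0, 0, 0], [0, 0, 0]], [[0, 0, 0], [0, 0, 0]]])

```text
time: 29.62
tool_pos: [0.6906, -0.1786, 0.3152]
tool_rot: [3.141, -0.0, -0.0]
contact_force: [0.1, 0.9, -2.3]
opening: 0.023
grip_force: 25.0
```

Call:
drive_effector(rows=[[[0, 0, 0.001], [0, 0, 0]], [[0, 0, 0.001], [0, 0, 0]], [[0, 0, 0], [0, 0, 0]], [[0, 0, 0], [0, 0, 0]]])

```text
time: 29.95
tool_pos: [0.6906, -0.1786, 0.313]
tool_rot: [3.142, 0.0, -0.0]
contact_force: [-1.0, 0.1, -1.6]
opening: 0.0235
grip_force: 25.0
```

Call:
drive_effector(rows=[[[0, 0, 0.001], [0, 0, 0]], [[0, 0, 0.001], [0, 0, 0]], [[0, 0, 0], [0, 0, 0]], [[0, 0, 0], [0, 0, 0]]])

```text
time: 30.28
tool_pos: [0.6906, -0.1786, 0.3108]
tool_rot: [-3.142, 0.0, -0.0]
contact_force: [0.1, -0.7, -1.7]
opening: 0.0229
grip_force: 25.0
```

Call:
drive_effector(rows=[[[0, 0, 0.001], [0, 0, 0]], [[0, 0, 0], [0, 0, 0]], [[0, 0, 0], [0, 0, 0]]])

```text
time: 30.53
tool_pos: [0.6907, -0.1786, 0.3102]
tool_rot: [3.141, -0.001, 0.0]
contact_force: [1.1, -0.3, -0.9]
opening: 0.0232
grip_force: 25.0
```

Call:
drive_effector(rows=[[[0, 0, 0.0015], [0, 0, 0]], [[0, 0, 0], [0, 0, 0]], [[0, 0, 0], [0, 0, 0]]])

```text
time: 30.78
tool_pos: [0.6907, -0.1786, 0.3101]
tool_rot: [3.141, -0.002, 0.0]
contact_force: [-1.8, 0.8, 5.4]
opening: 0.0233
grip_force: 25.0
```

Call:
drive_effector(rows=[[[0, 0, 0], [0, 0, 0]], [[0, 0, 0], [0, 0, 0]], [[0, 0, 0], [0, 0, 0]], [[0, 0, -0.01], [0, 0, 0]], [[0, 0, -0.02], [0, 0, 0]], [[0, 0, -0.03], [0, 0, 0]], [[0, 0, -0.03], [0, 0, 0]], [[0, 0, -0.02], [0, 0, 0]]], jaw=0.07)

```text
time: 31.45
tool_pos: [0.6905, -0.1786, 0.4225]
tool_rot: [3.14, -0.004, 0.0]
contact_force: [0.4, -0.4, -0.1]
opening: 0.0692
grip_force: 0.0
```

Call:
drive_effector(rows=[[[-0.03, 0, 0], [0, 0, 0]], [[-0.03, 0, 0], [0, 0, 0]], [[-0.03, 0, 0], [0, 0, 0]], [[-0.03, 0, 0], [0, 0, 0]], [[-0.03, 0, 0], [0, 0, 0]], [[-0.03, 0, 0], [0, 0, 0]], [[-0.02, 0, 0], [0, 0, 0]], [[0, 0, 0], [0, 0, 0]]])

```text
time: 32.12
tool_pos: [0.4877, -0.1784, 0.4197]
tool_rot: [3.141, 0.001, -0.001]
contact_force: [1.7, 0.5, 0.3]
opening: 0.0705
grip_force: 0.0
```

Call:
drive_effector(rows=[[[-0.02, -0.03, 0], [0, 0, 0]], [[0, -0.03, 0], [0, 0, 0]], [[0, -0.03, 0], [0, 0, 0]], [[0, -0.03, 0], [0, 0, 0]], [[0, -0.03, 0], [0, 0, 0]], [[0, -0.03, 0], [0, 0, 0]], [[0, -0.03, 0], [0, 0, 0]], [[0, 0, 0], [0, 0, 0]]])

```text
time: 32.78
tool_pos: [0.4708, 0.0354, 0.4192]
tool_rot: [-3.14, -0.001, 0.004]
contact_force: [-0.3, 0.2, -0.3]
opening: 0.0702
grip_force: 0.0
```

Run:
```python
from cell import robot, status, job, read_camera
from h import *
cs=[read_camera(n) for n in("top","side")]
for nm,xy,z in(("cap",(.6906,-.1786),.102),("stump",(.6455,.0985),.036),("obelisk",(.667,-.041),0),("jar",(.4565,-.083),0),("glue",(.44,-.30),0)):
    for k in(0,1):
        s=proj(cs[k],np.array([[*xy,z+.035]]))[0].astype(int)
        try: print(nm,k,[np.round(t,4) for t in fit([cs[k]],nm,[s],z=z,x0=xy,win=30,yaw0=(-.1,) if nm=="obelisk" else None)[:2]])
        except ValueError: print(nm,k,"no mask")
a=cs[0]["image"][110:270,230:490,::-1]; b=cs[1]["image"][140:300,230:490,::-1]
cv2.imwrite("pics/s11.png",np.vstack([cv2.resize(a,(487,300)),cv2.resize(b,(487,300))]))
```

```text
cap 0 [array([ 0.6923, -0.1795]), np.float64(0.9144)]
cap 1 [array([ 0.6926, -0.1777]), np.float64(0.9197)]
stump 0 [array([0.6459, 0.0995]), np.float64(0.9412)]
stump 1 [array([0.644 , 0.0926]), np.float64(0.7522)]
obelisk 0 [array([ 0.6673, -0.0411, -0.2053]), np.float64(0.839)]
obelisk 1 [array([ 0.6681, -0.0393, -0.2217]), np.float64(0.8958)]
jar 0 [array([ 0.4535, -0.0813]), np.float64(0.4042)]
jar 1 [array([ 0.4577, -0.0845]), np.float64(0.8445)]
glue 0 [array([ 0.4396, -0.2917]), np.float64(0.5549)]
glue 1 [array([ 0.4407, -0.304 ]), np.float64(0.7364)]
```

View pics/s11.png

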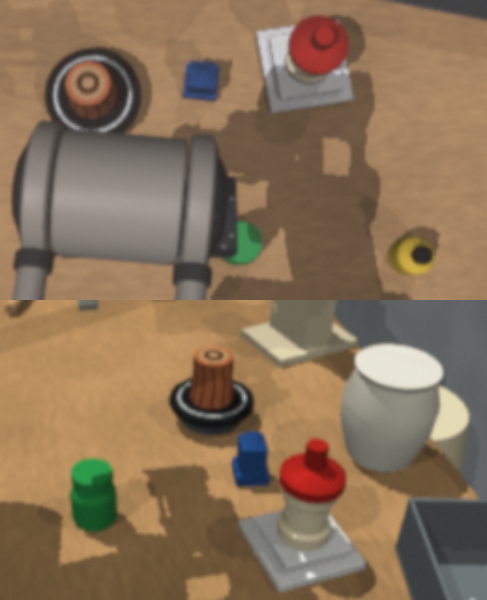

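The final views show the cap on the drum on the plinth, the stump centred on the turntable and the obelisk upright between them. The jar and bottle are where they started. Handing in.

Call:
drive_effector(rows=[[[0, 0, 0], [0, 0, 0]], [[0, 0, 0], [0, 0, 0]]], quiet=true)

```text
ok
```

```bash
python3 -c "
from cell import robot, status, job, read_camera
print(job.hand_in())"
```

```text
the job is handed in; nothing more can be done
None
```

The display is set up and handed in at about 33 s: final camera fits put the cap within about 2 mm of the drum's centre, the stump within about 1 mm of the turntable's and the obelisk within 2 mm of the midpoint, all look upright and released, jar and bottle undisturbed; the hand-in returned no verdict.

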